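# Take the bean hopper off the grinder

### The arm

A 6-joint arm with a two-finger parallel gripper is mounted at the origin on a cart in front of the work surface, level with it; the furniture and walls round the work are solid. World frame = base frame: x ahead of the robot, y to its left, z up, the work surface at z = 0. Lengths are in mm, angles in degrees, forces in N, time in s.
With the tool pointing down it reaches from about 350 to 850 mm from the base axis. Payload 8.1 kg.
Tool frame: the origin (TCP) lies midway between the tips of the shut fingers; the grasp point (between the pads) lies 19 mm behind it; z points along the fingers, y is the line along which they close (so a half turn about z gives the same grasp; the last joint's range is limited). The gripper opens to 93 mm and grips with 3 to 60 N. Pads are 15 mm wide; open, the fingers measure 128 mm over their backs; the gripper's body (75 mm by 188 mm) begins 65 mm behind the grasp point.
Start: joints at [59.908, 7.471, 85.268, -0, 87.261, -4.893], TCP at [255.435, 542.916, 196.835] pointing down, gripper open.
Joint ranges: [-169.43, 169.43], [-51.17, 129.36], [1.28, 143.12], [-76.62, 256.62], [0, 156.53], [-152.29, 152.29]. Speed limits (degrees/s): [136.94, 136.94, 159.86, 180, 180, 180].

### API

Orientations are given as a 3x3 rotation matrix whose columns are the frame's x, y, z axes.
In Python, from workcell import arm gives the robot as it stands.
- The arm moves only by the tool shift_gripper, called after "Emit:" as name(argument=value, ...), one argument or row to a line, values as JSON. Schema: {"type":"object","properties":{"deltas":{"type":"array","items":{"type":"number"},"minItems":7,"maxItems":35},"squeeze":{"type":"number"},"only":{"type":"string"},"quiet":{"type":"boolean"},"lines":{"type":"string"}},"required":["deltas"],"additionalProperties":false}. deltas is one flat list of numbers that holds 1 to 5 rows one after another, with no inner brackets; each row has 7 numbers: the finger opening in mm, then dx, dy, dz in mm, then a rotation vector rx, ry, rz in degrees; each row is the pose to reach, as a shift and turn from the pose commanded when the call began, along the tool's axes at that moment; what a row does not reach only later rows make up. A row lasts 1/8 s, in which the tool goes at most 62.5 mm and 10.7 degrees, less where a joint would pass 70% of its speed; a pose out of reach is approached as far as the arm can. The fingers move at their own pace and stop on an object; squeeze is the grip in N (left out, the last holds). Time passes only in rows, so rows that do not move let the fingers close. The tool returns the time, the measured TCP pose, the force, the opening and the grip force at its end. only (a regular expression) keeps the lines of the reply that match it, lines (a string "A,B") keeps lines A to B, and quiet returns only ok. Input that does not fit is refused with a message, and nothing moves.
- arm.observe(): the state, without advancing time (a new reading comes with each control period).
- arm.read_camera(name): name is "scene" or "top" or "wrist"; returns a dict with "img" (420x560x3 uint8, blue, green, red), "fx", "fy", "cx", "cy" (pixels), "R" (3x3) and "t" (3): a world point X has camera coordinates R X + t. Camera axes: x right, y down, z forward; pixel columns grow to the right and rows downward; lengths in mm; the calibration is good to about 2 mm. A picture is of the moment at which its call begins. There is no depth.
- arm.sign_off(): hands the job in; it is judged then, once.
The state is a dict: "time": time; "q": joint angles; "joint_velocities": joint speeds; "joint_torque": joint torques, N m; "tool_pos": TCP position; "tcp_rot": TCP orientation; "wrist_force": force on the tool from outside, world axes, zero at the start; "wrist_torque": the same for the moment, N m; "width": finger opening in mm; "grasp_force": force on a finger pad.
Only numpy, scipy, OpenCV 4.12 (cv2) and the standard library are available. Lean on these libraries where they do the work, as an engineer would, in place of code of your own. Each camera call takes 0.05 s, during which the arm holds its last target. There are 200 camera calls.

### The job

The coffee grinder is to be cleaned, so its bean hopper must come off. Take the square beech dowel out of its rest, put it down and take it again near one end so that enough sticks out, push it through the small hole in the grinder's back until the spring catch lets go and the hopper pops up, and lay the dowel flat on the worktop. Then lift the hopper off by its knob and set it gently into the neck of the open white jar, upright and fully home, leaving the canister and the teaspoon where they are.

Things in the scene. Friction and masses are not known exactly. Their poses are not given: they have to be found in the camera images.
- grinder: compact white coffee grinder, fixed, 150 x 130 mm, 130 mm high, hollow. Origin: on the worktop under the hopper's axis. Its +x is level, from back to front: flat back face at x = -80 mm, front at +70, sides at y = +-65, top deck at z = 130 mm. In the back: the release hole, vent slots above it. Hold the dowel at least 120 mm behind its tip, or a gripper body 75 mm wide meets the grinder.
- grinder_hole (a point): centre of the mouth of the round release hole, 22 mm wide, steel ring round it, in the grinder's back face 50 mm above the worktop; axes as the grinder's, so +x points straight into the hole. The wall is 8 mm thick, hollow behind it.
- catch_plate (a point): middle of the face of the catch's push plate, 36 mm square, upright, on the hole's axis 65 mm inside the back face when at rest. Pushed 11 mm further along the grinder's +x (tip 76 mm inside the face) it has surely let go.
- catch (a joint): travel of the spring catch in m: 0 at rest, 0.012 at its stop; 4 N to start, 10 N at the stop, with friction up to 13 N. Between 0.006 and 0.010 its two hooks leave the hopper's ears and a spring lifts the hopper 13 mm and keeps it up. The catch springs back when let go.
- hopper: black bean hopper, 0.18 to 0.26 kg, 137 mm high: conical spout (24 mm wide at its end, 50 mm at 36 mm up; slippery), flange with two ears (92 mm over all), bowl, lid 125 mm wide at 104 to 111 mm, knob. Origin: centre of the spout's end, z up. Origin's height: locked 77 mm, popped up 90 mm, clear of the grinder above 135 mm, fully home in the standing jar about 68 mm.
- hopper_knob (a point): middle of the round knob on the hopper's lid, 26 mm wide and 26 mm high (111 to 137 mm above the hopper's origin; this point is at 124 mm)
- jar: open white ceramic storage jar, 0.8 kg, loose, 92 mm wide, 100 mm high; origin: centre of its underside. Its neck is a funnel: 62 mm wide at the rim, 42 mm wide 7 mm lower, then with the spout's own taper to 29 mm at 25 mm below the rim.
- jar_mouth (a point): centre of the jar's mouth, level with its rim, 100 mm above its underside
- dowel: loose straight beech dowel, square, 12 x 12 x 160 mm, 25 g, both ends alike. Origin: its centre; x along its length. In the rest its axis is 14 mm above the worktop, on the bare worktop 6 mm.
- rest: fixed dark wooden rest, 176 x 52 mm, 20 mm high, holding the dowel in a groove along its own x; the end blocks are as high as the dowel, which can be gripped only in the 46 mm wide gap at its middle, where the rest is a plate 5 mm thick. Origin: on the worktop under its middle.
- canister: sage green storage canister with a wooden lid, 77 mm wide, 110 mm high, loose; a bystander. Origin: centre of its underside.
- teaspoon: steel teaspoon, 137 mm long, loose on the worktop; a bystander. Origin: under its middle.

How it is judged (in metres and radians):
On the way, in this order (a step that is already met when the one before it is completed fails the run):
1. the catch is pushed in with the dowel through the hole in the grinder's back (value of joint catch above 0.006 m and contact force between dowel and grinder above 2 N), for 0.1 s.
2. the hopper, let go by the catch, is lifted clear of the grinder (z of hopper in the frame of grinder above 0.135 m), for 0.1 s.
At the end, for the whole second after the job is handed in: Hopper fully home in the jar's neck (spout's end 64 to 73 mm above the jar's underside, within 5 mm of its axis), upright within 0.08 rad; jar upright on the worktop; dowel at rest, its centre under 30 mm up, out of the grinder, whose catch has sprung back (horizontal distance between hopper and jar_mouth below 0.005 m and z of hopper in the frame of jar between 0.064 and 0.073 m and angle between hopper's own z axis and vertical below 0.08 rad and angle between jar's own z axis and vertical below 0.05 rad and linear speed of each of hopper, dowel below 0.02 m/s and height (world z) of jar above -0.005 m and height (world z) of dowel between 0 and 0.03 m and value of joint catch below 0.002 m); the robot touches nothing.
It fails at once if the canister is shifted by more than 30 mm (distance of canister from where it was at the start of the episode above 0.03 m).
It fails at once if the teaspoon is shifted by more than 30 mm (distance of teaspoon from where it was at the start of the episode above 0.03 m).
It fails at once if the hopper is knocked or tipped over by more than 0.5 rad (angle between hopper's own z axis and vertical above 0.5 rad).
It fails at once if the hopper is dropped into the jar from more than about 1 cm, or rammed in (all contact forces between them add up to over 350 N) (contact force between hopper and jar above 350 N).
It also fails if it takes over 64 s, if anything falls off the work surface, if the arm or the gripper's body presses on something with over 40 N, if the wrist force passes 120 N, or if a joint passes its speed limit or range.

## Working session

There is one attempt and no reset: what is moved stays moved. The work goes in short steps, Python scripts to look and compute and a tool call to move; the robot and the scene stay as the last step left them, time stands still between calls to the robot, and variables do not carry over. Pictures are saved under pics/ and viewed, at most 10 in all, crops included, and the job is handed in when it is done.

```bash
ls; mkdir -p pics
```

Run:
```python
from workcell import arm
import cv2,numpy as np
for n in ("scene","top","wrist"):
    c=arm.read_camera(n); cv2.imwrite(f"pics/{n}0.png",c["img"])
    print(n,c["fx"],c["cx"],c["cy"],np.round(c["R"],4).tolist(),np.round(c["t"],1))
print(arm.observe())
```

```text
pics
workcell.py
scene 385.8921410132378 276.750911290736 221.22636765248242 [[-0.9872, 0.1593, 0.0096], [0.1375, 0.8797, -0.4553], [-0.081, -0.4482, -0.8903]] [ 567.8  -78.  1275.1]
top 387.7837484940575 283.18895801359486 212.4299684475507 [[0.3857, -0.9226, 0.0071], [-0.7318, -0.3105, -0.6067], [0.5619, 0.2288, -0.7949]] [-172.7  514.5  618.2]
wrist 377.29448312948045 277.96920388520164 214.0283302670061 [[0.4262, 0.9046, -0.0019], [0.8762, -0.4123, 0.2497], [0.2251, -0.1081, -0.9683]] [-599.5  -28.6  388.9]
{'time': 0.15, 'q': array([ 5.99083139e+01,  7.50608632e+00,  8.53148921e+01,  8.10237652e-04,
        8.72629771e+01, -4.89379101e+00]), 'joint_velocities': array([ 0.0933024 , -0.07637653, -0.25175919,  0.0690372 ,  0.02623021,
       -0.04570466]), 'joint_torque': array([ 2.08227457e-04, -5.60477078e+01, -4.92335594e+01,  7.68092531e-02,
        3.05192184e-02, -9.48131992e-05]), 'tool_pos': array([255.18744174, 542.49704394, 196.0194127 ]), 'tcp_rot': array([[-9.04842350e-01,  4.25746125e-01, -7.46901331e-04],
       [ 4.25746758e-01,  9.04841483e-01, -1.26073111e-03],
       [ 1.39075923e-04, -1.45875372e-03, -9.99998926e-01]]), 'wrist_force': array([0.76132039, 0.06910856, 0.60723439]), 'wrist_torque': array([ 0.02047961, -0.00762477, -0.01839625]), 'grasp_force': 0.0, 'width': 93.31439688240263}
```

View pics/scene0.png

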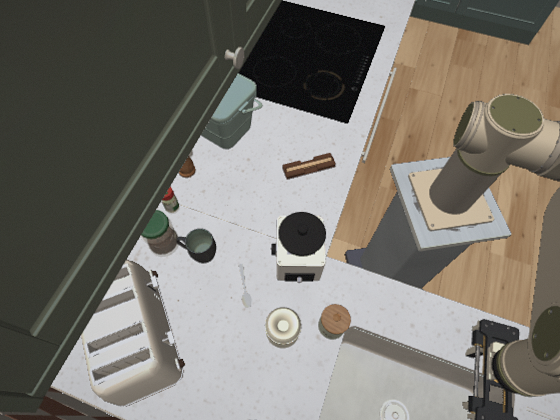

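View pics/top0.png

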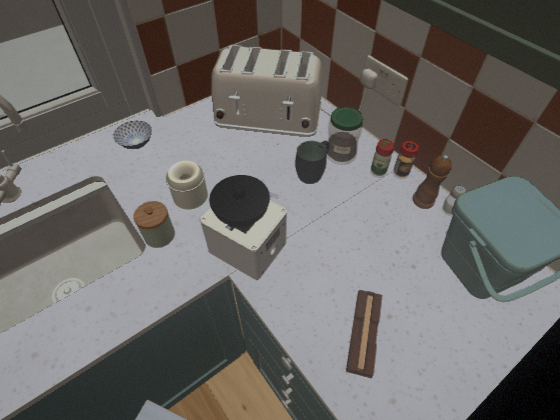

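Create h.py:
```python
import numpy as np, cv2
from workcell import arm
def ray(c,p):
    R=np.array(c["R"]);t=np.array(c["t"]).ravel()
    d=R.T@np.array([(p[0]-c["cx"])/c["fx"],(p[1]-c["cy"])/c["fy"],1.]); return -R.T@t,d/np.linalg.norm(d)
def onz(c,p,z):
    o,d=ray(c,p); return o+d*(z-o[2])/d[2]
def proj(c,X):
    v=np.array(c["R"])@np.array(X,float)+np.array(c["t"]).ravel(); return np.array([c["fx"]*v[0]/v[2]+c["cx"],c["fy"]*v[1]/v[2]+c["cy"]])
def tri(c1,p1,c2,p2):
    o1,d1=ray(c1,p1);o2,d2=ray(c2,p2)
    s=np.linalg.lstsq(np.c_[d1,-d2],o2-o1,rcond=None)[0]
    a,b=o1+s[0]*d1,o2+s[1]*d2; return (a+b)/2,np.linalg.norm(a-b)
def tool(target,R=None):  # shift in tool axes from measured pose
    s=arm.observe(); return s["tcp_rot"].T@(np.array(target)-s["tool_pos"])
```

Run:
```python
from h import *
a=cv2.imread("pics/scene0.png")[120:360,220:370]; b=cv2.imread("pics/top0.png")[150:390,120:400]
cv2.imwrite("pics/cropA.png",np.vstack([cv2.resize(a,None,fx=2.5,fy=2.5,interpolation=cv2.INTER_CUBIC)]))
cv2.imwrite("pics/cropB.png",cv2.resize(b,None,fx=2.5,fy=2.5,interpolation=cv2.INTER_CUBIC))
S=arm.read_camera("scene");T=arm.read_camera("top")
for c,n,box in((S,"S",(280,145,340,185)),(T,"T",(340,280,390,385))):
    x0,y0,x1,y1=box;h=cv2.cvtColor(c["img"],cv2.COLOR_BGR2HSV)[y0:y1,x0:x1]
    m=((h[...,2]>140)&(h[...,1]>60)).astype(np.uint8)
    k=cv2.connectedComponentsWithStats(m)[2:]; print(k[0],k[1]+[x0,y0])
    i=1+np.argmax(k[0][1:,4]);ys,xs=np.nonzero(cv2.connectedComponents(m)[1]==i)
    r=cv2.minAreaRect(np.c_[xs,ys].astype(np.float32)); bx=cv2.boxPoints(r)+[x0,y0]
    W=np.array([onz(c,p,20) for p in bx]);print(n,W.mean(0).round(1),W.round(1).tolist())
```

```text
[[   0    0   60   40 2261]
 [   7   13   44   14  139]] [[309.55639098 164.52454666]
 [308.58273381 164.10071942]]
S [ 435.7 -189.5   20. ] [[513.2, -185.1, 20.0], [358.2, -206.7, 20.0], [358.5, -193.8, 20.0], [512.8, -172.5, 20.0]]
[[   0    0   50  105 4895]
 [  19   16   14   73  355]] [[364.46373851 331.97854954]
 [365.         332.29577465]]
T [ 434.9 -190.1   20. ] [[355.7, -196.1, 20.0], [511.4, -173.7, 20.0], [514.2, -184.6, 20.0], [358.4, -205.9, 20.0]]
```

View pics/cropA.png

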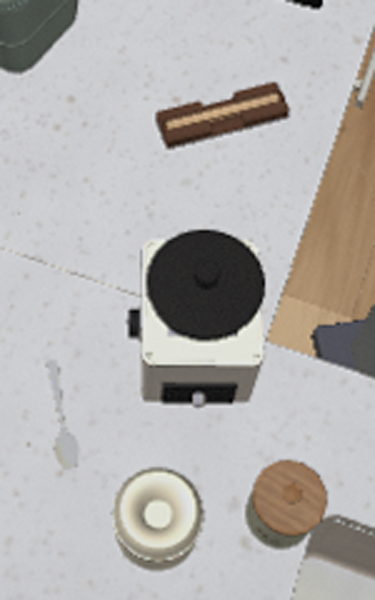

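View pics/cropB.png

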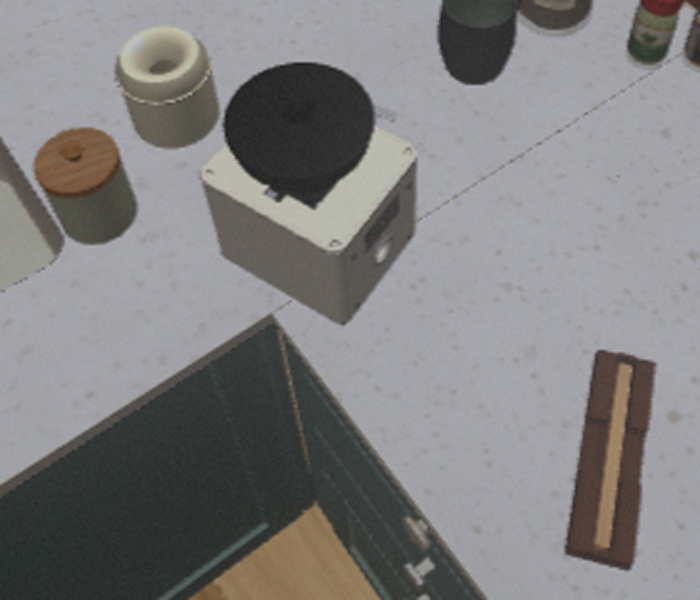

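Run:
```python
from h import *
S=arm.read_camera("scene");T=arm.read_camera("top")
def lid(c,box):
    x0,y0,x1,y1=box;m=(c["img"][y0:y1,x0:x1].max(2)<62).astype(np.uint8)
    cs=max(cv2.findContours(m,0,1)[0],key=cv2.contourArea); h=cs.reshape(-1,2)+[x0,y0]
    return h
hs=lid(S,(270,205,335,258));ht=lid(T,(205,170,275,225))
for c,h in((S,hs),(T,ht)):
    W=np.array([onz(c,p,188-2)[:2] for p in h]); (x,y),r=cv2.minEnclosingCircle(W.astype(np.float32)); print("lid",x,y,r)
sc=lambda p:(220+p[0]/2.5-.3,120+p[1]/2.5-.3)
tc=lambda p:(120+p[0]/2.5-.3,150+p[1]/2.5-.3)
print("knob",tri(S,sc((208,270)),T,tc((298,108))))
for p in((203,172),(343,252),(415,145)): print("deckT",onz(T,tc(p),130).round(1))
for p in((143,240),(263,243),(140,360),(266,362)): print("deckS",onz(S,sc(p),130).round(1))
print("hole z50",onz(T,tc((383,250)),50))
print("jar",tri(S,sc((158,514)),T,tc((163,66))),onz(S,sc((158,508)),100))
print("canister lid",onz(S,sc((290,497)),110),onz(T,tc((78,160)),110))
print("spoon",onz(S,sc((52,365)),0),onz(S,sc((67,455)),0))
# jar rim fit
for c,box in((S,(262,302,302,350)),(T,(163,155,210,195))):
    x0,y0,x1,y1=box;h=cv2.cvtColor(c["img"],cv2.COLOR_BGR2HSV)[y0:y1,x0:x1].astype(int)
    m=((h[...,1]>25)).astype(np.uint8);cs=max(cv2.findContours(m,0,1)[0],key=cv2.contourArea).reshape(-1,2)+[x0,y0]
    W=np.array([onz(c,p,88)[:2] for p in cs]);print("jar outline",W.min(0),W.max(0))
```

```text
lid 532.5425415039062 136.31207275390625 62.55581283569336
lid 530.853515625 131.040283203125 68.27684020996094
knob (array([530.04280718, 132.05485116, 206.59089607]), np.float64(1.3910166534337685))
deckT [488.1 210.4 130. ]
deckT [461.9  64.9 130. ]
deckT [587.1  53.2 130. ]
deckS [583.6  46.9 130. ]
deckS [450.1  71.7 130. ]
deckS [609.8 188.9 130. ]
deckS [477.8 212.  130. ]
hole z50 [521.49135153  56.59014557  50.        ]
jar (array([615.71408668, 340.44916697,  81.40389354]), np.float64(2.2483531973822597)) [614.97566659 339.08469512 100.        ]
canister lid [481.19361718 351.38610097 110.        ] [467.75817243 330.56813116 110.        ]
spoon [706.51007655 130.12622286   0.        ] [702.33692472 241.94815127   0.        ]
jar outline [570.68480145 296.31896173] [661.07160493 396.03808589]
jar outline [549.40389074 257.96954947] [662.56386048 383.74110623]
```

Add to h.py:
```python
def go(pos,yaw):
    s=arm.observe();R=s["tcp_rot"];a=np.radians(yaw)
    G=np.array([[np.cos(a),np.sin(a),0],[np.sin(a),-np.cos(a),0],[0,0,-1]])
    rv=cv2.Rodrigues(R.T@G)[0].ravel()*180/np.pi
    print("shift",(R.T@(np.array(pos,float)-s["tool_pos"])).round(1),"rot",rv.round(2),"t",round(s["time"],2),"tcp",s["tool_pos"].round(1),"q6",s["q"][5].round(0))
```

```text
(no output)
```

Emit:
shift_gripper(
  deltas=[93,-10,-20,-55,0,0,10,93,-45,-55,-80,0,0,20,93,-85,-95,-80,0,0,30,93,-125,-135,-80,0,0,40,93,-165,-175,-80,0,0,50],
)

```text
time: 0.98
tool_pos: [330.5, 312.7, 277.0]
tcp_rot: [[-0.25, 0.968, 0.001], [0.968, 0.25, 0.0], [0.0, 0.001, -1.0]]
wrist_force: [1.0, 0.3, 0.3]
width: 93.4
grasp_force: 0.0
```

```bash
python3 -c "
from h import *
go((435.3,-189.8,120),7.9)"
```

```text
shift [-512.8  -24.5  156.9] rot [ 3.00e-02 -4.00e-02  9.66e+01] t 0.97 tcp [330.5 312.7 277. ] q6 22.0
```

Emit:
shift_gripper(
  deltas=[93,-60,-3,0,0,0,10,93,-120,-6,0,0,0,20,93,-180,-9,0,0,0,30,93,-240,-12,0,0,0,40,93,-300,-15,0,0,0,50],
)

```text
time: 1.6
tool_pos: [392.5, 18.6, 277.2]
tcp_rot: [[0.581, 0.814, 0.001], [0.814, -0.581, 0.0], [0.001, 0.001, -1.0]]
wrist_force: [1.2, 0.7, -0.2]
width: 93.2
grasp_force: 0.0
```

```bash
python3 -c "
from h import *
go((435.3,-189.8,120),7.9)"
```

```text
shift [-144.8  155.8  157.2] rot [ 4.000e-02 -7.000e-02  4.658e+01] t 1.6 tcp [392.5  18.6 277.2] q6 31.0
```

Emit:
shift_gripper(
  deltas=[70,-30,35,30,0,0,10,70,-60,70,60,0,0,20,70,-90,105,90,0,0,30,70,-120,135,120,0,0,40,70,-145,156,137,0,0,46.6],
)

```text
time: 2.22
tool_pos: [435.5, -189.3, 138.0]
tcp_rot: [[0.991, 0.137, -0.002], [0.137, -0.991, 0.001], [-0.001, -0.001, -1.0]]
wrist_force: [-0.3, -1.0, -0.8]
width: 69.9
grasp_force: 0.0
```

Emit:
shift_gripper(
  deltas=[70,0,0,0,0,0,0,70,0,0,0,0,0,0],
)

```text
time: 2.48
tool_pos: [436.4, -187.6, 140.3]
tcp_rot: [[0.99, 0.144, 0.0], [0.144, -0.99, 0.0], [0.0, -0.0, -1.0]]
wrist_force: [0.4, 0.0, 0.1]
width: 69.9
grasp_force: 0.0Traceback (most recent call last):
```

Run:
```python
from h import *
c=arm.read_camera("wrist");cv2.imwrite("pics/w1.png",c["img"])
h=cv2.cvtColor(c["img"],cv2.COLOR_BGR2HSV)
m=((h[...,2]>140)&(h[...,1]>60)).astype(np.uint8)
n,l,st,ce=cv2.connectedComponentsWithStats(m);i=1+np.argmax(st[1:,4]);print(st[i])
ys,xs=np.nonzero(l==i);b=cv2.boxPoints(cv2.minAreaRect(np.c_[xs,ys].astype(np.float32)))
print(b);W=np.array([onz(c,p,20) for p in b]);print(W.round(1),W.mean(0))
go((435.3,-189.8,9),7.9)
```

```text
  File "<stdin>", line 5, in <module>
    return _wrapfunc(a, 'argmax', axis=axis, out=out, **kwds)
    return bound(*args, **kwds)
ValueError: attempt to get argmax of an empty sequence
```

View pics/w1.png

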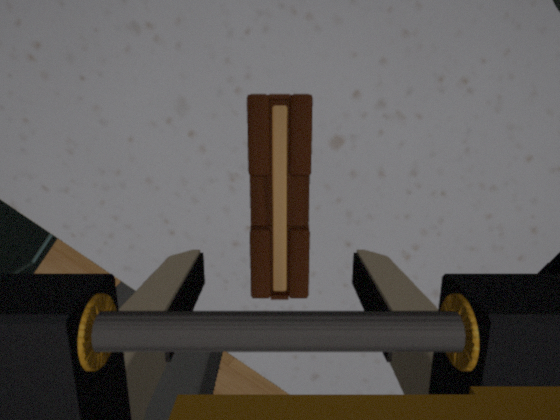

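Wrist view: the dowel lies in the rest from about (280,105) to (280,292), nicely parallel to the image columns and between the open fingers.

Run:
```python
from h import *
c=arm.read_camera("wrist")
h=cv2.cvtColor(c["img"],cv2.COLOR_BGR2HSV)[85:310,245:318]
m=((h[...,2]>110)&(h[...,0]>8)).astype(np.uint8);m[:, :15]=0;m[:,55:]=0;m[:12]=0;m[-12:]=0
n,l,st,ce=cv2.connectedComponentsWithStats(m);i=1+np.argmax(st[1:,4]);print(st[i],st[i][:2]+[245,85])
ys,xs=np.nonzero(l==i);b=cv2.boxPoints(cv2.minAreaRect(np.c_[xs,ys].astype(np.float32)))+[245,85]
W=np.array([onz(c,p,20) for p in b]);print(W.round(1).tolist(),W.mean(0))
go((435.3,-189.8,9),7.9)
```

```text
[  28   22   14  184 2269] [273 107]
[[511.9, -172.1, 20.0], [513.4, -182.2, 20.0], [358.9, -205.5, 20.0], [357.2, -194.1, 20.0]] [ 435.32146954 -188.51062728   20.        ]
shift [ -2.1   2.1 131.8] rot [ 0.04 -0.07  0.42] t 2.58 tcp [ 436.8 -187.3  140.8] q6 52.0
```

Emit:
shift_gripper(
  deltas=[70,-1,1,55,0,0,0,70,-1.5,1.5,105,0,0,0,70,-1.5,1.5,131,0,0,0,70,-1.5,1.5,131,0,0,0,70,-1.5,1.5,131,0,0,0],
)

```text
time: 3.2
tool_pos: [436.4, -189.9, 10.7]
tcp_rot: [[0.99, 0.144, 0.002], [0.144, -0.99, -0.001], [0.002, 0.002, -1.0]]
wrist_force: [0.7, 0.1, 0.8]
width: 69.9
grasp_force: 0.0
```

Emit:
shift_gripper(
  deltas=[0,0,0,0,0,0,0,0,0,0,0,0,0,0,0,0,0,0,0,0,0,0,0,0,0,0,0,0,0,0,0,0,0,0,0],
  squeeze=40,
)

```text
time: 3.82
tool_pos: [435.0, -189.7, 8.8]
tcp_rot: [[0.99, 0.143, -0.0], [0.143, -0.99, 0.0], [-0.0, -0.0, -1.0]]
wrist_force: [-0.1, -0.6, 0.4]
width: 24.8
grasp_force: 0.0
```

Emit:
shift_gripper(
  deltas=[0,0,0,0,0,0,0,0,0,0,0,0,0,0,0,0,0,0,0,0,0,0,0,0,-15,0,0,0,0,0,0,-50,0,0,0],
  squeeze=40,
)

```text
time: 4.45
tool_pos: [433.6, -188.9, 58.6]
tcp_rot: [[0.99, 0.143, -0.003], [0.143, -0.99, 0.002], [-0.003, -0.002, -1.0]]
wrist_force: [-0.3, -0.1, 0.7]
width: 0.4
grasp_force: 0.0
```

```bash
python3 -c "
from h import *
go((496,-56,60),79.5)"
```

```text
shift [  80.7 -122.6   -1.4] rot [-2.00e-01  6.00e-02 -7.13e+01] t 4.45 tcp [ 433.6 -188.9   58.6] q6 52.0
```

Run:
```python
from h import *
c=arm.read_camera("wrist");d=arm.read_camera("top");cv2.imwrite("pics/w2.png",np.hstack([cv2.resize(c["img"],(400,300)),cv2.resize(d["img"][240:390,300:440],(280,300))]))
print(arm.observe()["width"])
```

```text
0.49044066766364286
```

View pics/w2.png

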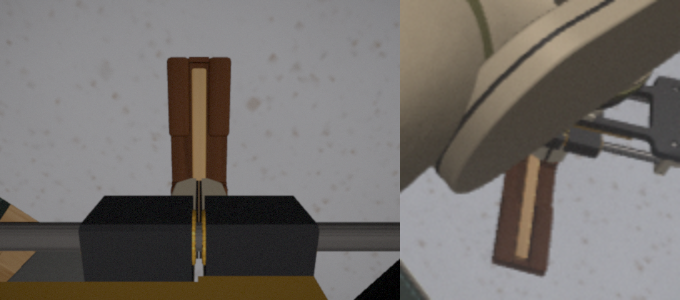

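The dowel is still in the rest (visible at (200,70)-(200,180) in the left half) and the fingers are shut empty: the grasp slipped. I'll retry lower, checking the grip before lifting.

Emit:
shift_gripper(
  deltas=[50,0,0,-10,0,0,0,50,0,0,-10,0,0,0,50,0,0,-10,0,0,0,50,0,0,-10,0,0,0,50,0,0,-10,0,0,0],
  squeeze=40,
)

```text
time: 5.18
tool_pos: [434.7, -189.5, 68.4]
tcp_rot: [[0.99, 0.143, -0.001], [0.143, -0.99, 0.0], [-0.001, -0.001, -1.0]]
wrist_force: [-0.3, 0.7, -0.1]
width: 45.5
grasp_force: 0.0
```

```bash
python3 -c "
from h import *
go((435.3,-189.2,7),8.2)"
```

```text
shift [ 0.7 -0.2 61.4] rot [-0.03  0.04 -0.  ] t 5.17 tcp [ 434.7 -189.5   68.4] q6 52.0
```

Emit:
shift_gripper(
  deltas=[50,0.5,0,35,0,0,0,50,0.5,0,58,0,0,0,50,0.5,0,61.5,0,0,0,20,0.5,0,61.5,0,0,0,20,0.5,0,61.5,0,0,0],
  squeeze=40,
)

```text
time: 5.8
tool_pos: [436.5, -190.1, 8.6]
tcp_rot: [[0.99, 0.143, 0.002], [0.143, -0.99, -0.001], [0.002, 0.001, -1.0]]
wrist_force: [-0.8, 1.0, 0.2]
width: 34.2
grasp_force: 0.0
```

Emit:
shift_gripper(
  deltas=[10,0,0,0,0,0,0,10,0,0,0,0,0,0,10,0,0,0,0,0,0,8,0,0,0,0,0,0],
  squeeze=40,
)

```text
time: 6.3
tool_pos: [435.5, -189.6, 7.4]
tcp_rot: [[0.99, 0.143, 0.0], [0.143, -0.99, -0.0], [0.0, 0.0, -1.0]]
wrist_force: [-0.3, -0.5, 0.0]
width: 8.5
grasp_force: 0.0
```

Emit:
shift_gripper(
  deltas=[0,0,0,0,0,0,0,0,0,0,0,0,0,0],
  squeeze=40,
)

```text
time: 6.55
tool_pos: [435.4, -189.6, 7.3]
tcp_rot: [[0.99, 0.143, -0.0], [0.143, -0.99, 0.0], [-0.0, -0.0, -1.0]]
wrist_force: [-0.7, 0.4, -0.3]
width: 0.3
grasp_force: 0.0
```

Run:
```python
from h import *
d=arm.read_camera("top");c=arm.read_camera("wrist");s=arm.read_camera("scene")
cv2.imwrite("pics/w3.png",np.hstack([cv2.resize(d["img"][240:390,300:440],(460,500)),cv2.resize(s["img"][120:210,260:360],(300,500)) ]))
np.save("pics/w3w.npy",c["img"])
for cam in(d,c,s):print(proj(cam,arm.observe()["tool_pos"]))
```

```text
[364.27206596 331.71318242]
[278.79672088 252.65390888]
[308.30936536 166.14441483]
```

View pics/w3.png

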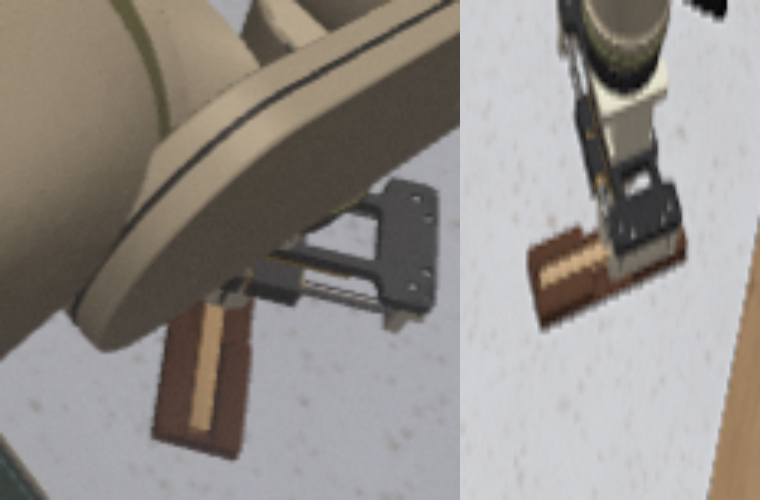

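Run:
```python
import numpy as np,cv2
a=np.load("pics/w3w.npy")[80:340,180:380]
cv2.imwrite("pics/w4.png",cv2.resize(cv2.convertScaleAbs(a,alpha=1.6),None,fx=2.3,fy=2.3,interpolation=cv2.INTER_CUBIC))
```

```bash
python3 -c "
from h import *
s=arm.observe();print(s['width'],s['tool_pos'],s['wrist_force'])"
```

```text
0.2913358096977597 [ 435.45771602 -189.5583422     7.29386393] [ 0.00369504 -0.50090779  0.20565138]
```

View pics/w4.png

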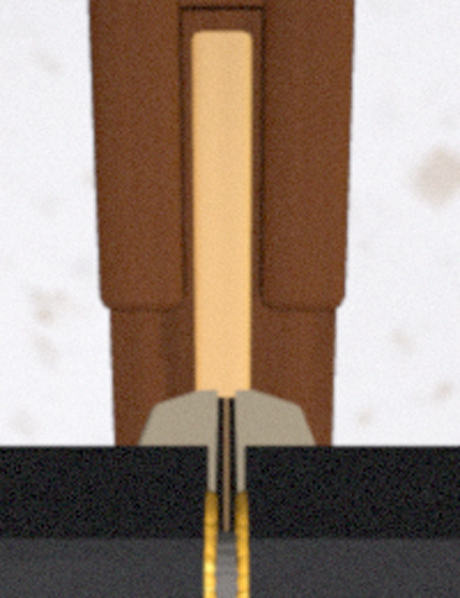

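The shut fingertips appear to sit in front of (above) the dowel, at crop (215,390), covering its top. That's about 14 mm higher than the stated TCP. I'll open and probe downward in small steps, watching the force.

Emit:
shift_gripper(
  deltas=[40,0,0,0,0,0,0,40,0,0,0,0,0,0,40,0,0,0,0,0,0,40,0,0,0,0,0,0],
  squeeze=40,
)

```text
time: 7.2
tool_pos: [435.5, -189.6, 7.3]
tcp_rot: [[0.99, 0.143, 0.0], [0.143, -0.99, -0.0], [0.0, 0.0, -1.0]]
wrist_force: [-0.6, 0.1, 1.0]
width: 35.6
grasp_force: 0.0
```

Emit:
shift_gripper(
  deltas=[40,0,0,1,0,0,0,40,0,0,2,0,0,0,40,0,0,2,0,0,0,40,0,0,2,0,0,0],
)

```text
time: 7.7
tool_pos: [435.5, -189.6, 5.3]
tcp_rot: [[0.99, 0.143, -0.0], [0.143, -0.99, -0.0], [-0.0, 0.0, -1.0]]
wrist_force: [-0.2, -0.7, -0.2]
width: 40.0
grasp_force: 0.0
```

```bash
python3 -c "
from h import *
c=arm.read_camera('wrist');cv2.imwrite('pics/w5.png',cv2.resize(cv2.convertScaleAbs(c['img'][100:340,140:420],alpha=1.6),None,fx=2.3,fy=2.3,interpolation=cv2.INTER_CUBIC))"
```

```text
(no output)
```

View pics/w5.png

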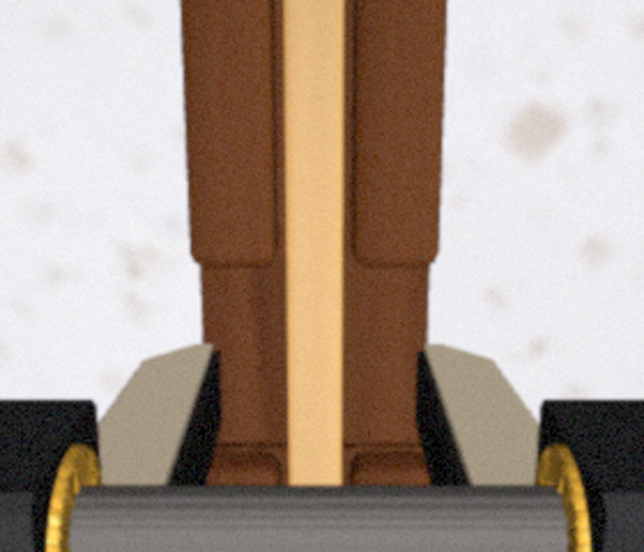

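The picture shows pads well clear on both sides of the dowel (tips at crop row 345, dowel at columns 286-343). No contact force at all, so I'll keep probing down.

Emit:
shift_gripper(
  deltas=[40,0,0,1.5,0,0,0,40,0,0,3,0,0,0,40,0,0,3,0,0,0],
  only="tool_pos|force|width",
)

```text
tool_pos: [435.3, -189.5, 2.1]
wrist_force: [-0.1, -0.8, -1.1]
width: 40.0
grasp_force: 0.0
```

```bash
python3 -c "
from h import *
c=arm.read_camera('wrist');s=arm.observe();R=s['tcp_rot'];p=s['tool_pos']
for x in(0,7.5):
  for h in(0,10,20,30): print(x,h,[proj(c,p+R@[x,y,-h]).round(1).tolist() for y in(-20,20)])"
```

```text
0 0 [[240.8, 252.6], [317.0, 252.6]]
0 10 [[238.9, 259.6], [319.1, 259.6]]
0 20 [[236.8, 267.4], [321.3, 267.3]]
0 30 [[234.4, 276.0], [323.8, 276.0]]
7.5 0 [[240.4, 239.0], [317.4, 239.0]]
7.5 10 [[238.5, 245.4], [319.5, 245.3]]
7.5 20 [[236.3, 252.4], [321.7, 252.4]]
7.5 30 [[233.9, 260.3], [324.3, 260.3]]
```

No force although the reported TCP is already below the rest's 5 mm plate, so the fingertips really are about 17 mm short of the reported TCP. Continuing downward with force checks.

Emit:
shift_gripper(
  deltas=[40,0,0,2,0,0,0,40,0,0,4,0,0,0,40,0,0,4,0,0,0],
  only="tool_pos|force",
)

```text
tool_pos: [435.3, -189.5, -1.9]
wrist_force: [-0.6, 1.0, -0.1]
grasp_force: 0.0
```

Emit:
shift_gripper(
  deltas=[40,0,0,2,0,0,0,40,0,0,3,0,0,0,40,0,0,3,0,0,0],
  only="tool_pos|force",
)

```text
tool_pos: [435.4, -189.5, -4.8]
wrist_force: [0.4, -0.2, 0.1]
grasp_force: 0.0
```

```bash
python3 -c "
from h import *
print(arm.observe()['wrist_force'],arm.observe()['tool_pos'])"
```

```text
[ 0.41378156 -0.18288749  0.05465914] [ 435.38522712 -189.54418985   -4.79406409]
```

Emit:
shift_gripper(
  deltas=[40,0,0,2,0,0,0,40,0,0,3,0,0,0,20,0,0,3,0,0,0,15,0,0,3,0,0,0],
  only="tool_pos|force",
)

```text
tool_pos: [435.5, -189.6, -7.6]
wrist_force: [-0.4, 0.3, 0.2]
grasp_force: 0.0
```

Emit:
shift_gripper(
  deltas=[0,0,0,0,0,0,0,0,0,0,0,0,0,0,0,0,0,0,0,0,0,0,0,0,0,0,0,0],
  squeeze=40,
)

```text
time: 9.93
tool_pos: [435.5, -189.6, -7.6]
tcp_rot: [[0.99, 0.143, 0.0], [0.143, -0.99, -0.0], [0.0, 0.0, -1.0]]
wrist_force: [-0.9, -0.5, 0.5]
width: 11.6
grasp_force: 40.0
```

Gripped: 11.6 mm wide at 40 N. The dowel axis sits 21.6 mm above the reported TCP. Lift and carry it to the put-down spot.

Emit:
shift_gripper(
  deltas=[0,0,0,-15,0,0,0,0,0,0,-45,0,0,0,0,20,-25,-60,0,0,-9,0,40,-55,-60,0,0,-19,0,50,-80,-60,0,0,-29],
)

```text
time: 10.55
tool_pos: [474.9, -102.4, 54.0]
tcp_rot: [[0.793, 0.609, 0.002], [0.609, -0.793, -0.001], [0.001, 0.002, -1.0]]
wrist_force: [0.1, -0.2, -0.0]
width: 11.7
grasp_force: 40.0
```

```bash
python3 -c "
from h import *
go((496,-56,40),79.5)"
```

```text
shift [ 45.  -24.   14.1] rot [ 1.200e-01 -4.000e-02 -4.196e+01] t 10.55 tcp [ 474.9 -102.4   54. ] q6 34.0
```

Emit:
shift_gripper(
  deltas=[0,12,-6,0,0,0,-10,0,24,-12,0,0,0,-20,0,36,-18,0,0,0,-30,0,45,-24,8,0,0,-40,0,45,-24,14,0,0,-42],
)

```text
time: 11.18
tool_pos: [495.3, -56.5, 39.0]
tcp_rot: [[0.186, 0.983, 0.001], [0.983, -0.186, -0.0], [0.0, 0.001, -1.0]]
wrist_force: [-0.1, -0.5, -0.6]
width: 11.3
grasp_force: 40.0
```

Emit:
shift_gripper(
  deltas=[0,0,0,10,0,0,0,0,0,0,20,0,0,0,0,0,0,20,0,0,0],
  only="pos",
)

```text
tool_pos: [493.7, -57.0, 17.0]
```

```bash
python3 -c "
from h import *
go((496,-56,-14.5),79.5)
T=arm.read_camera('top');S=arm.read_camera('scene')
np.savez('pics/st.npz',T=T['img'],S=S['img'])"
```

```text
shift [ 1.5  2.1 31.5] rot [-0.14 -0.   -0.4 ] t 11.55 tcp [493.7 -57.   17. ] q6 -2.0
```

Emit:
shift_gripper(
  deltas=[0,0,0,12,0,0,0,0,0,0,22,0,0,0,0,0,0,28,0,0,0,0,0,0,31,0,0,0,0,0,0,31,0,0,0],
  only="pos|force",
)

```text
tool_pos: [494.7, -56.9, -12.9]
wrist_force: [-0.2, -0.6, -0.4]
grasp_force: 40.0
```

Emit:
shift_gripper(
  deltas=[0,0,0,0.7,0,0,0,0,0,0,0.7,0,0,0],
  only="pos|force",
)

```text
tool_pos: [495.1, -57.0, -13.1]
wrist_force: [-0.6, -0.1, -0.0]
grasp_force: 40.0
```

Emit:
shift_gripper(
  deltas=[0,0,0,1,0,0,0,0,0,0,1.7,0,0,0,0,0,0,1.7,0,0,0],
  only="pos|force",
)

```text
tool_pos: [494.8, -56.9, -15.1]
wrist_force: [-0.8, -0.3, -0.1]
grasp_force: 40.0
```

Emit:
shift_gripper(
  deltas=[30,0,0,0,0,0,0,30,0,0,0,0,0,0,30,0,0,0,0,0,0],
  only="pos|force|width",
)

```text
tool_pos: [494.9, -57.0, -15.0]
wrist_force: [-0.6, -0.0, 0.7]
width: 29.5
grasp_force: 0.0
```

```bash
python3 -c "
from h import *
go((495-9.3-.2,-57-50.1,-14.5),79.5)"
```

```text
shift [-51.    0.1  -0.5] rot [ 0.   0.  -0.3] t 13.28 tcp [494.9 -57.  -15. ] q6 -2.0
```

Emit:
shift_gripper(
  deltas=[35,-10,0,-1,0,0,0,35,-30,0,-1,0,0,0,35,-46,0,-1,0,0,0,35,-52,0,-1,0,0,0,20,-52,0,-0.5,0,0,0],
  only="pos|force",
)

```text
tool_pos: [485.1, -108.5, -14.6]
wrist_force: [-0.2, 0.4, 0.6]
grasp_force: 0.0
```

Emit:
shift_gripper(
  deltas=[0,0,0,0,0,0,0,0,0,0,0,0,0,0,0,0,0,0,0,0,0,0,0,0,0,0,0,0],
  squeeze=50,
  only="pos|force|width",
)

```text
tool_pos: [485.2, -107.8, -14.6]
wrist_force: [-0.6, 0.5, -0.1]
width: 10.8
grasp_force: 50.0
```

Run:
```python
from h import *
c=arm.read_camera("wrist");T=arm.read_camera("top")
np.savez("pics/a.npz",w=c["img"],t=T["img"])
s=arm.observe();R=s["tcp_rot"];p=s["tool_pos"]
print("expected tip px",proj(c,p+R@[132,0,-26.5]),proj(T,p+R@[132,0,-26.5]))
h=cv2.cvtColor(c["img"],cv2.COLOR_BGR2HSV);m=((h[...,1]>70)&(h[...,2]>110)&(h[...,0]>8)&(h[...,0]<25)).astype(np.uint8);m[240:]=0
n,l,st,ce=cv2.connectedComponentsWithStats(m);i=1+np.argmax(st[1:,4]);print(st[i])
for r in range(st[i][1],240,25):
    xs=np.nonzero(l[r]==i)[0]; print(r,xs.min(),xs.max(),onz(c,((xs.min()+xs.max())/2,r),12).round(1))
```

```text
expected tip px [277.91558962 -57.90093165] [284.88662837 267.32358086]
[ 264    0   29  240 6475]
0 265 292 [506.5   2.7  12. ]
25 265 292 [504.8  -5.9  12. ]
50 265 292 [503.1 -14.7  12. ]
75 265 292 [501.4 -23.8  12. ]
100 265 291 [499.4 -33.2  12. ]
125 265 291 [497.6 -42.9  12. ]
150 266 291 [495.8 -53.   12. ]
175 266 291 [493.9 -63.4  12. ]
200 266 291 [491.8 -74.1  12. ]
225 266 290 [489.5 -85.2  12. ]
```

Emit:
shift_gripper(
  deltas=[0,0,0,-15,0,0,0,0,0,0,-45,0,0,0,0,0,0,-62,0,0,0,0,0,0,-64,0,0,0,0,0,0,-64,0,0,0],
  only="pos|force",
)

```text
tool_pos: [484.9, -108.0, 49.1]
wrist_force: [-1.2, 0.2, -0.1]
grasp_force: 50.0
```

Run:
```python
from h import *
ims=[];T=arm.read_camera("top")
g=np.mean([arm.read_camera("top")["img"].astype(float) for _ in range(4)],0);cv2.imwrite("pics/avg.png",g)
print(g.mean(2)[238:264,258:290].astype(int))
s=arm.observe();R=s["tcp_rot"];p=s["tool_pos"]
print(p,"tip px exp",proj(T,p+R@[132,0,-20.5]))
```

```text
[[114 112 111 110 107 108 108 107 105 103  99  99 100  99  99  97  95  94
   92  93  91  91  89  87  86  85  87  87  85  83  83  85]
 [112 109 110 108 107 106 105 104 102  99  99  99  97  97  99  96  95  92
   91  90  89  88  87  84  84  83  85  84  82  83  83  83]
 [110 111 107 106 104 104 103  99 100  98  98  96  96  96  94  95  94  90
   90  88  87  85  85  84  84  83  85  85  83  82  79  82]
 [109 107 106 104 103 101 100  99  98  97  96  95  94  94  95  93  90  90
   89  86  86  85  84  84  83  82  84  84  83  81  81  81]
 [105 104 103 102 101 101  98  97  97  96  95  93  94  91  92  91  90  87
   87  87  84  85  84  82  83  83  83  81  80  79  79  81]
 [104 101 101  99 100  98  98  96  95  94  93  92  93  91  91  90  88  86
   84  84  83  83  83  82  82  82  80  77  78  77  78  81]
 [101 100 100 100 100  97  97  95  94  93  92  90  90  90  89  88  85  84
   83  83  82  82  82  82  80  79  76  78  79  78  77  81]
 [ 98  99  97  97  98  96  96  95  94  91  90  89  88  87  87  86  83  83
   80  82  81 
[... 1940 characters left out ...]
  71  72  72  71  71  72  71  69  72  72
   71  71  71  72  72  72  69  68  69  70  69  68  68  68]
 [ 73  73  72  72  71  71  71  72  71  70  70  72  70  71  70  70  69  70
   69  71  70  69  69  71  69  69  68  68  69  68  67  65]
 [ 72  71  72  72  72  71  73  71  70  71  72  70  70  70  71  69  71  72
   71  69  69  70  70  69  69  70  68  68  67  67  68  66]
 [ 72  70  70  71  70  70  71  71  71  71  70  72  70  71  70  71  69  70
   71  69  69  70  69  68  71  68  68  67  68  68  66  67]]
[ 484.49886496 -107.80837837   48.53354186] tip px exp [285.00662036 254.71954983][ WARN:0@5.027] global loadsave.cpp:1063 imwrite_ Unsupported depth image for selected encoder is fallbacked to CV_8U.
```

Run:
```python
from h import *
g=cv2.imread("pics/top0.png").mean(2)
np.set_printoptions(linewidth=200)
print("cols 262..284");print(g[238:264,262:285].astype(int))
S=arm.read_camera("scene");g=S["img"]
h=cv2.cvtColor(g,cv2.COLOR_BGR2HSV)[160:225,270:345];m=((h[...,1]>70)&(h[...,2]>120)&(h[...,0]>8)&(h[...,0]<25)).astype(np.uint8)
n,l,st,ce=cv2.connectedComponentsWithStats(m);i=1+np.argmax(st[1:,4]);print(st[i])
for r in range(st[i][1],st[i][1]+st[i][3],3):
    xs=np.nonzero(l[r]==i)[0]; print(r+160,xs.min()+270,xs.max()+270,onz(S,((xs.min()+xs.max())/2+270,r+160),75).round(1))
s=arm.observe();print((s["tool_pos"]+s["tcp_rot"]@[132,0,-26]).round(1),s["tcp_rot"][:,0])
```

```text
cols 262..284
[[177 178 177 176 134  78  86  81  69  60  66  63  59  64  72  85  85  89  86  87  88  89  84]
 [175 171 174 128  79  86  83  78  60  62  63  66  62  67  81  88  86  86  85  87  86  86  90]
 [171 180 152  89  85  83  78  61  59  55  62  60  61  75  87  87  88  87  86  90  88  88  88]
 [179 161  96  85  85  79  64  58  60  63  60  65  72  86  86  89  87  87  87  87  87  85  85]
 [170 122  75  87  83  69  57  64  60  57  62  69  86  86  86  87  89  89  85  86  89  88  85]
 [138  82  84  84  71  53  58  55  57  56  71  86  87  88  94  87  86  89  85  87  87  83  83]
 [ 83  86  86  78  56  55  58  63  60  62  79  90  95 101  90  84  87  87  89  86  85  70  86]
 [ 87  88  86  78  60  56  64  61  66  72  88  99 110  85  71  82  86  87  87  86  83  71 119]
 [ 84  87  82  76  53  57  60  66  72  87 100 110  89  89  85  82  86  87  88  86  88 109 152]
 [ 85  87  83  81  68  59  63  68  88  94 108 102 105 102  90  80  87  86  87  86 103 142 164]
 [ 84  87  86  80  64  57  63  79  91 105 114 117 123 109  89  83  88  87  87  95 131 166 165]
 [ 87  85  87  83  70  65  76  85  97 119
[... 1265 characters left out ...]
58 161 163 166 164 164]
 [ 84  86  85  85  83  87  86  88 103 141 165 165 167 166 165 167 164 158 162 165 166 160 161]]
[ 28   9   4  43 128]
169 300 301 [ 477.2 -136.5   75. ]
172 299 301 [ 480.9 -125.4   75. ]
175 299 301 [ 483.  -114.2   75. ]
178 299 301 [ 485.1 -103.1   75. ]
181 299 301 [487.2 -92.1  75. ]
184 299 301 [489.3 -81.2  75. ]
187 299 301 [491.3 -70.3  75. ]
190 299 301 [493.4 -59.6  75. ]
193 299 301 [495.4 -48.9  75. ]
196 299 301 [497.4 -38.4  75. ]
199 299 301 [499.4 -27.9  75. ]
202 299 301 [501.3 -17.5  75. ]
205 299 301 [503.3  -7.2  75. ]
208 299 301 [505.2   3.1  75. ]
211 299 301 [507.2  13.2  75. ]
[509.4  21.8  74.7] [1.87320718e-01 9.82298791e-01 1.81928908e-04]
```

Emit:
shift_gripper(
  deltas=[0,0,-15,-55,0,0,0,0,20,-40,-105,0,0,0,0,60,-60,-150,0,0,0,0,100,-80,-190,0,0,0,0,133,-91,-222,0,0,0],
  only="pos",
)

```text
tool_pos: [420.3, 41.0, 273.4]
```

Emit:
shift_gripper(
  deltas=[0,0,0,0,0,0,0,0,0,0,0,0,0,0,0,0,0,0,0,0,0],
  only="pos",
)

```text
tool_pos: [420.1, 38.8, 269.7]
```

Run:
```python
from h import *
c=arm.read_camera("wrist");np.save("pics/w6.npy",c["img"])
for k in("R","t"): np.save("pics/w6"+k,c[k])
for n,X in(("lid",(532,136,188)),("bl",(455,72,130)),("br",(584,47,130)),("fl",(480,212,130)),("fr",(608,189,130))):print(n,proj(c,X).round())
cv2.imwrite("pics/w6.png",c["img"])
```

```text
lid [418.  42.]
bl [311. 153.]
br [465. 153.]
fl [313. -35.]
fr [484. -38.]
```

View pics/w6.png

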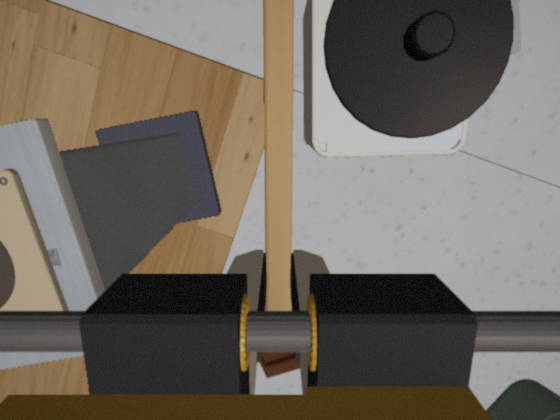

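The wrist view shows the grinder deck with its left edge at column 313, right edge about 466 and back edge at row 155, parallel to the image axes, and the black lid centred near (419,42). I'll fit these numerically.

Run:
```python
from h import *
T=arm.read_camera("wrist");c=dict(T);img=np.load("pics/w6.npy");c["R"]=np.load("pics/w6R.npy");c["t"]=np.load("pics/w6t.npy")
g=cv2.GaussianBlur(img.astype(np.float32).mean(2),(3,3),0);np.set_printoptions(linewidth=200)
for r in(100,125): print(r,g[r,304:322].astype(int))
print(115,g[130,456:476].astype(int)); print(g[145:165,350].astype(int),g[145:165,430].astype(int))
m=(img.max(2)<75).astype(np.uint8);m[:,:318]=0;m[145:]=0;m[:,520:]=0
cs=max(cv2.findContours(m,0,1)[0],key=cv2.contourArea).reshape(-1,2);cs=cs[(cs[:,1]>2)]
for z in(186,181):
    W=np.array([onz(c,p,z)[:2] for p in cs]);A=np.c_[2*W,np.ones(len(W))];
    for k in range(4):
        s=np.linalg.lstsq(A,(W**2).sum(1),rcond=None)[0];r=np.sqrt(s[2]+s[0]**2+s[1]**2);e=np.hypot(*(W-s[:2]).T)-r;k2=abs(e)<max(1.5,np.std(e)*1.5);W=W[k2];A=A[k2]
    print("lid",z,s[:2],r,len(W))
```

```text
100 [ 98  79  77  77  77  78  81 101 138 167 180 185 187 186 186 187 187 188]
125 [104  82  76  77  77  77  80 101 138 168 181 186 187 187 187 187 187 187]
115 [188 188 188 187 186 183 179 180 183 183 178 172 170 170 170 169 169 169 170 170]
[189 189 188 188 188 188 187 187 186 185 179 169 165 168 171 171 171 171 171 172] [189 189 189 189 188 186 185 183 179 173 170 171 172 171 171 171 171 171 171 171]
lid 186 [532.7073996  136.73653044] 61.59809637725794 343
lid 181 [534.53809046 137.28593393] 62.73747504314486 343
```

Run:
```python
from h import *
c=dict(arm.read_camera("wrist"));img=np.load("pics/w6.npy");c["R"]=np.load("pics/w6R.npy");c["t"]=np.load("pics/w6t.npy")
g=cv2.GaussianBlur(img.astype(np.float32).mean(2),(3,3),0)
def cross(v,lv): # first falling crossing
    i=np.nonzero((v[:-1]-lv)*(v[1:]-lv)<=0)[0][0]; return i+(v[i]-lv)/(v[i]-v[i+1])
L=np.array([onz(c,(306+cross(g[r,306:322],130),r),130)[:2] for r in range(40,136,4)])
Rr=np.array([onz(c,(462+cross(g[r,462:476],177),r),130)[:2] for r in range(118,142,2)])
B=np.array([onz(c,(x,146+cross(g[146:162,x],179),),130)[:2] for x in range(330,450,6)])
for n,P in(("L",L),("R",Rr),("B",B)):
    vx,vy,x0,y0=cv2.fitLine(P.astype(np.float32),cv2.DIST_HUBER,0,.01,.01).ravel();print(n,np.degrees(np.arctan2(vy,vx)),P.mean(0),np.abs((P-[x0,y0])@[-vy,vx]).max())
a=np.radians(79.6)
for a in np.radians([79,79.6,80.2]):
    u=np.array([np.cos(a),np.sin(a)]);n=np.array([-u[1],u[0]]); print(np.degrees(a),"lateral L,R,mid",(L@n).mean(),(Rr@n).mean(),((L@n).mean()+(Rr@n).mean())/2,"lid lat",np.array([533,136.9])@n,"back",(B@u).mean(),"lid along-80",np.array([533,136.9])@u-80)
```

```text
Traceback (most recent call last):
IndexError: index 0 is out of bounds for axis 0 with size 0
```

Run:
```python
from h import *
c=dict(arm.read_camera("wrist"));img=np.load("pics/w6.npy");c["R"]=np.load("pics/w6R.npy");c["t"]=np.load("pics/w6t.npy")
g=cv2.GaussianBlur(img.astype(np.float32).mean(2),(3,3),0)
def edge(get,ks,z=130):
    out=[]
    for k in ks:
        v,mk=get(k);d=np.abs(np.diff(v));i=np.argmax(d);s=slice(max(i-2,0),i+3);p=(d[s]*np.arange(len(d))[s]).sum()/d[s].sum()+.5
        out.append(onz(c,mk(p),z)[:2])
    return np.array(out)
L=edge(lambda r:(g[r,306:322],lambda p:(306+p,r)),range(40,136,4))
Rr=edge(lambda r:(g[r,463:474],lambda p:(463+p,r)),range(124,144,2))
B=edge(lambda x:(g[149:160,x],lambda p:(x,149+p)),range(330,450,6))
for n,P in(("L",L),("R",Rr),("B",B)):
    vx,vy,x0,y0=cv2.fitLine(P.astype(np.float32),cv2.DIST_HUBER,0,.01,.01).ravel();print(n,np.degrees(np.arctan2(vy,vx)),P.mean(0),np.abs((P-[x0,y0])@[-vy,vx]).max())
for a in np.radians([79,79.6,80.2]):
    u=np.array([np.cos(a),np.sin(a)]);n=np.array([-u[1],u[0]]); print(np.degrees(a),"lat L,R,mid",(L@n).mean(),(Rr@n).mean(),((L@n).mean()+(Rr@n).mean())/2,"lid",np.array([533,136.9])@n,"back",(B@u).mean(),"lid-80",np.array([533,136.9])@u-80)
```

```text
L 80.37585 [464.57496236 125.26382637] 0.04704169551514123
R 78.12099 [585.94482387  63.82196815] 0.25294523407499153
B -9.722584 [518.64295255  58.35047235] 0.40673180199751563
79.0 lat L,R,mid -432.1379469386073 -563.0015614869828 -497.56975421279503 lid -497.0855373105558 back 156.24015056506988 lid-80 156.08595594968364
79.6 lat L,R,mid -434.3301601679161 -564.7975250920125 -499.5638426299643 lid -499.53052295873306 back 151.0168424005829 lid-80 150.86763877290105
80.2 lat L,R,mid -436.4747442007065 -566.5315522837265 -501.50314824221647 lid -501.9207294558703 back 145.77697353752154 lid-80 145.62400435788518
```

```bash
python3 -c "
from h import *
go((494.6,-87.9,60),80.3)"
```

```text
shift [-110.6   97.1  210.5] rot [-0.09  0.02 -1.17] t 16.62 tcp [420.4  39.1 270.6] q6 9.0
```

Emit:
shift_gripper(
  deltas=[0,-45,25,0,0,0,-0.5,0,-90,55,20,0,0,-1.1,0,-110,80,75,0,0,-1.1,0,-110.6,97,130,0,0,-1.1,0,-110.6,97,180,0,0,-1.1],
  only="pos",
)

```text
tool_pos: [495.2, -88.1, 88.9]
```

Emit:
shift_gripper(
  deltas=[0,0,0,31,0,0,0,0,0,0,31,0,0,0,0,0,0,31,0,0,0,0,0,0,31,0,0,0,0,0,0,31,0,0,0],
  only="pos",
)

```text
tool_pos: [496.4, -87.5, 62.1]
```

```bash
python3 -c "
from h import *
go((494.6,-87.9,29.1),80.3)"
```

```text
shift [-0.7 -1.8 32.9] rot [0.16 0.02 0.01] t 17.88 tcp [496.4 -87.5  62.1] q6 -6.0
```

Emit:
shift_gripper(
  deltas=[0,-0.7,-1.8,20,0,0,0,0,-0.7,-1.8,33,0,0,0,0,-0.7,-1.8,33,0,0,0,0,-0.7,-1.8,33,0,0,0],
  only="pos|width",
)

```text
tool_pos: [493.7, -87.6, 28.0]
width: 10.8
```

Run:
```python
from h import *
go((494.6,-87.9,29.1),80.3)
s=arm.observe();R=s["tcp_rot"];p=s["tool_pos"];S=arm.read_camera("scene")
h=cv2.cvtColor(S["img"],cv2.COLOR_BGR2HSV)[150:230,270:345];m=((h[...,1]>70)&(h[...,2]>120)&(h[...,0]>8)&(h[...,0]<25)).astype(np.uint8)
n,l,st,ce=cv2.connectedComponentsWithStats(m);i=1+np.argmax(st[1:,4]);print(st[i]+[270,150,0,0,0])
for r in range(st[i][1],st[i][1]+st[i][3],6):
    xs=np.nonzero(l[r]==i)[0]; X=onz(S,((xs.min()+xs.max())/2+270,r+150),56);print(X.round(1),"lat",(R.T@(X-p))[:2].round(1))
```

```text
shift [-0.2  0.9 -1.1] rot [0.03 0.   0.  ] t 18.38 tcp [493.7 -87.6  28. ] q6 -6.0
[336 206   9  24 114]
[366.3   6.9  56. ] lat [  71.7 -141.5]
[374.4  27.   56. ] lat [  92.8 -136.9]
[382.3  46.7  56. ] lat [ 113.6 -132.5]
[390.1  66.2  56. ] lat [ 134.1 -128. ]
```

Emit:
shift_gripper(
  deltas=[0,0,0.9,-1.1,0,0,0,0,0,0.9,-1.1,0,0,0,0,8,0.9,-1.1,0,0,0,0,12,0.9,-1.1,0,0,0,0,14,0.9,-1.1,0,0,0],
  squeeze=60,
  only="pos|force",
)

```text
tool_pos: [496.6, -73.4, 28.5]
wrist_force: [0.4, -0.6, -0.6]
grasp_force: 60.0
```

```bash
python3 -c "
from h import *
go((519.5-.1685*134,58-.9858*134,29.1),80.3)"
```

```text
shift [-0.6  0.4 -0.6] rot [-0.   -0.    0.03] t 19.05 tcp [496.6 -73.4  28.5] q6 -5.0
```

Emit:
shift_gripper(
  deltas=[0,2,0.4,-0.5,0,0,0,0,6,0.4,-0.5,0,0,0,0,10,0.4,-0.5,0,0,0,0,13,0.4,-0.5,0,0,0,0,13,0.4,-0.5,0,0,0],
  only="pos|force",
)

```text
tool_pos: [499.2, -60.9, 29.0]
wrist_force: [-0.0, 0.2, -0.5]
grasp_force: 60.0
```

```bash
python3 -c "
from h import *
go((519.5-.1685*124,58-.9858*124,29.1),80.3)"
```

```text
shift [-3.4 -0.  -0.1] rot [-0.   -0.    0.02] t 19.68 tcp [499.2 -60.9  29. ] q6 -3.0
```

Emit:
shift_gripper(
  deltas=[0,4,0,0,0,0,0,0,10,0,0,0,0,0,0,16,0,0,0,0,0,0,22,0,0,0,0,0,0,24,0,0,0,0,0],
  only="pos|force",
)

```text
tool_pos: [503.3, -37.0, 29.0]
wrist_force: [0.2, -0.4, -0.4]
grasp_force: 60.0
```

Emit:
shift_gripper(
  deltas=[0,5,0,0,0,0,0,0,11,0,0,0,0,0,0,17,0,0,0,0,0,0,23,0,0,0,0,0,0,25,0,0,0,0,0],
  only="pos|force",
)

```text
tool_pos: [507.5, -12.4, 29.0]
wrist_force: [0.0, -0.5, -0.8]
grasp_force: 60.0
```

```bash
python3 -c "
from h import *
go((519.5-.1685*64,58-.9858*64,29.1),80.3)"
```

```text
shift [ 7.4 -0.  -0.1] rot [ 0.   -0.    0.03] t 20.93 tcp [507.5 -12.4  29. ] q6 2.0
```

Emit:
shift_gripper(
  deltas=[0,3,0,0,0,0,0,0,6,0,0,0,0,0,0,9,0,0,0,0,0,0,11,0,0,0,0,0,0,11,0,0,0,0,0],
  only="pos|force",
)

```text
tool_pos: [509.1, -3.5, 29.0]
wrist_force: [-1.4, -8.2, -0.6]
grasp_force: 60.0
```

Emit:
shift_gripper(
  deltas=[0,2,0,0,0,0,0,0,3,0,0,0,0,0,0,3,0,0,0,0,0],
  only="pos|force",
)

```text
tool_pos: [509.6, -0.5, 29.0]
wrist_force: [-0.8, -6.7, -0.5]
grasp_force: 60.0
```

Emit:
shift_gripper(
  deltas=[0,1.5,0,0,0,0,0,0,3,0,0,0,0,0,0,3,0,0,0,0,0],
  only="pos|force",
)

```text
tool_pos: [510.0, 2.2, 29.0]
wrist_force: [-1.3, -8.4, 0.2]
grasp_force: 60.0
```

Emit:
shift_gripper(
  deltas=[0,1.5,0,0,0,0,0,0,3,0,0,0,0,0,0,3,0,0,0,0,0],
  only="pos|force",
)

```text
tool_pos: [510.4, 4.5, 29.0]
wrist_force: [-2.0, -11.3, 0.9]
grasp_force: 60.0
```

Create lid.py:
```python
from h import *
# lid apparent size/position in scene: height by comparing with the start
c=arm.read_camera("scene")
def f(im):
    m=(im[200:262,268:338].max(2)<62).astype(np.uint8)
    return cv2.boundingRect(max(cv2.findContours(m,0,1)[0],key=cv2.contourArea))
print(f(c["img"]),"was",f(cv2.imread("pics/scene0.png")))
for z in(188,201): print(z,proj(c,(533,136.9,z)))
```

```bash
python3 lid.py
```

```text
(11, 9, 47, 45) was (11, 12, 47, 44)
188 [301.85271554 232.81917183]
201 [302.19448283 230.6509383 ]
```

Emit:
shift_gripper(
  deltas=[0,1.5,0,0,0,0,0,0,3,0,0,0,0,0,0,3,0,0,0,0,0,0,3,0,0,0,0,0],
  only="pos|force",
)

```text
tool_pos: [510.5, 4.7, 28.8]
wrist_force: [-3.9, -23.2, 0.7]
grasp_force: 60.0
```

```bash
python3 lid.py
```

```text
(11, 9, 47, 45) was (11, 12, 47, 44)
188 [301.85271554 232.81917183]
201 [302.19448283 230.6509383 ]
```

Emit:
shift_gripper(
  deltas=[0,-10,0,0,0,0,0,0,-35,0,0,0,0,0,0,-65,0,0,0,0,0,0,-95,0,0,0,0,0,0,-115,0,0,0,0,0],
  only="pos|force",
)

```text
tool_pos: [491.7, -104.7, 29.1]
wrist_force: [0.4, 0.0, -0.2]
grasp_force: 60.0
```

Emit:
shift_gripper(
  deltas=[0,0,0,15,0,0,0,0,0,0,30,0,0,0,0,0,0,38,0,0,0,0,0,0,40,0,0,0,0,0,0,40,0,0,0],
  only="pos|force",
)

```text
tool_pos: [492.0, -103.2, -11.0]
wrist_force: [-0.0, -0.6, 0.0]
grasp_force: 60.0
```

```bash
python3 lid.py
```

```text
(11, 10, 47, 44) was (11, 12, 47, 44)
188 [301.85271554 232.81917183]
201 [302.19448283 230.6509383 ]
```

Emit:
shift_gripper(
  deltas=[0,0,0,2,0,0,0,0,0,0,3.8,0,0,0,0,0,0,3.8,0,0,0,30,0,0,3.8,0,0,0,30,0,0,3.8,0,0,0],
  squeeze=30,
  only="pos|force|width",
)

```text
tool_pos: [491.9, -103.5, -14.8]
wrist_force: [-1.1, 0.2, 0.4]
width: 26.6
grasp_force: 0.0
```

Emit:
shift_gripper(
  deltas=[40,0,0,0,0,0,0,60,0,0,-30,0,0,0,60,0,0,-90,0,0,0,60,0,0,-150,0,0,0,60,0,0,-210,0,0,0],
  only="pos|width",
)

```text
tool_pos: [491.6, -103.4, 197.2]
width: 59.9
```

```bash
python3 -c "
from h import *
go((600,250,300),80.3)"
```

```text
shift [ 366.6   47.3 -102.8] rot [ 0. -0. -0.] t 25.82 tcp [ 491.6 -103.4  197.2] q6 -8.0
```

Emit:
shift_gripper(
  deltas=[60,20,0,-55,0,0,0,60,65,10,-95,0,0,0,60,125,20,-103,0,0,0,60,185,30,-103,0,0,0,60,245,40,-103,0,0,0],
  only="pos",
)

```text
tool_pos: [573.2, 133.1, 298.6]
```

Emit:
shift_gripper(
  deltas=[60,60,4,0,0,0,0,60,115,7,0,0,0,0,60,122,7,0,0,0,0,60,122,7,0,0,0,0,60,122,7,0,0,0,0],
  only="pos",
)

```text
tool_pos: [600.2, 248.9, 298.6]
```

Run:
```python
from h import *
c=arm.read_camera("wrist");im=c["img"];np.save("pics/w7.npy",im)
print("px jar",proj(c,(615,340,100)),"knob",proj(c,(533,137,227)))
h=cv2.cvtColor(im,cv2.COLOR_BGR2HSV);x,y=proj(c,(615,340,100)).astype(int)
np.set_printoptions(linewidth=220)
g=im.mean(2)
print("row",g[y,max(x-60,0):x+60:3].astype(int),h[y,max(x-60,0):x+60:3,1]);print("col",g[max(y-60,0):y+60:3,x].astype(int),h[max(y-60,0):y+60:3,x,1])
```

```text
px jar [276.9018475   92.26619265] knob [218.17253103 366.64699628]
row [133 134 133 134 133  99  72 105 144 148 148 143 137 129 121 116 148 145 146 147 145 146 148 149 147  98  81  91 102 117 126 140 146 147 109  94 130 132 130 133] [ 4  6  2  6  4 15 48 43 19  3  3 10 27 44 50 45 12 12 14 12 12 12 12 13  9 37 54 51 44 52 48 39 14  5 53 51  8  6  4  4]
col [125 126 128 131  84  86 143 144 142 133 126 118 111  99  88  85 146 146 147 148 145 146 148 148 147 128 106 118 123 131 141 145 146 129  77  69 129 135 135 133] [ 2  6  2  4 42 56 17 16 29 41 45 46 47 51 60 47 10 10 10 10 12 10 15 17 14 23 51 49 44 37 33 29 24 30 51 44  2  6  6  6]
```

Run:
```python
from h import *
c=arm.read_camera("wrist");im=np.mean([c["img"].astype(np.float32)]+[arm.read_camera("wrist")["img"] for _ in range(2)],0).astype(np.uint8)
h=cv2.cvtColor(im,cv2.COLOR_BGR2HSV)[30:160,215:340];v=h[...,2];s=h[...,1]
def fit(W):
    for k in range(6):
        A=np.c_[2*W,np.ones(len(W))];q=np.linalg.lstsq(A,(W**2).sum(1),rcond=None)[0];r=np.sqrt(q[2]+q[0]**2+q[1]**2);e=np.abs(np.hypot(*(W-q[:2]).T)-r)
        W=W[e<max(1.2,2*np.median(e))]
    return q[:2].round(1),round(r,1),len(W)
# radial profiles from disc centre
cx,cy=277.5,93.
g=cv2.GaussianBlur(im.astype(np.float32).mean(2),(3,3),0)
inn=[];out=[]
for a in np.radians(np.arange(0,360,5)):
    rr=np.arange(6,60,.5);xs=cx+rr*np.cos(a);ys=cy+rr*np.sin(a)
    p=cv2.remap(g,xs.astype(np.float32)[None],ys.astype(np.float32)[None],1)[0];d=np.diff(p)
    i=np.argmin(d[:30]);inn.append((xs[i],ys[i]))
    k=np.nonzero(rr[:-1]>34)[0];j=k[np.argmax(d[k])];out.append((xs[j],ys[j])) # dark rim->bright table
for n,P,zs in(("in",inn,(75,80,93)),("out",out,(100,80,50,0))):
    for z in zs: print(n,z,fit(np.array([onz(c,p,z)[:2] for p in P])))
sat=(s>25).astype(np.uint8);cs=max(cv2.findContours(cv2.morphologyEx(sat,3,np.ones((7,7))),0,1)[0],key=cv2.contourArea).reshape(-1,2)+[215,30]
for z in(100,88):print("satout",z,fit(np.array([onz(c,p,z)[:2] for p in cs])))
```

```text
in 75 (array([615. , 340.9]), np.float64(14.2), 72)
in 80 (array([614.9, 340.6]), np.float64(14.0), 72)
in 93 (array([614.8, 339.8]), np.float64(13.6), 72)
out 100 (array([614.8, 340.3]), np.float64(43.7), 72)
out 80 (array([614.9, 341.5]), np.float64(46.0), 72)
out 50 (array([615.2, 343.3]), np.float64(49.4), 72)
out 0 (array([615.5, 346.3]), np.float64(55.1), 72)
satout 100 (array([614.7, 339.8]), np.float64(43.7), 265)
satout 88 (array([614.8, 340.5]), np.float64(45.0), 265)
```

```bash
python3 -c "
from h import *
go((533,136.9,255),80.3)"
```

```text
shift [-122.   -47.2   43.7] rot [ 0.03 -0.01 -0.09] t 27.27 tcp [600.3 249.1 298.7] q6 28.0
```

Emit:
shift_gripper(
  deltas=[60,-40,-15,0,0,0,0,60,-80,-30,0,0,0,0,60,-110,-42,20,0,0,0,60,-121,-46,40,0,0,0,60,-121,-46,43,0,0,0],
  only="pos",
)

```text
tool_pos: [533.4, 137.5, 254.1]
```

```bash
python3 -c "
from h import *
go((533,136.9,189),80.3)
c=arm.read_camera('wrist')
im=c['img'];m=(im.max(2)<75).astype(np.uint8);m[220:]=0
cs=max(cv2.findContours(m,0,1)[0],key=cv2.contourArea).reshape(-1,2);print(cs.min(0),cs.max(0));cs=cs[cs[:,1]<170]
for z in (201,197):
  W=np.array([onz(c,p,z)[:2] for p in cs])
  for k in range(6):
    A=np.c_[2*W,np.ones(len(W))];q=np.linalg.lstsq(A,(W**2).sum(1),rcond=None)[0];r=np.sqrt(q[2]+q[0]**2+q[1]**2);e=abs(np.hypot(*(W-q[:2]).T)-r);W=W[e<max(1,2*np.median(e))]
  print('lid',z,q[:2],r,len(W))
"
```

```text
shift [-0.7 -0.1 65.1] rot [-0.1   0.04 -0.11] t 27.9 tcp [533.4 137.5 254.1] q6 19.0
[174 131] [369 219]
lid 201 [533.05819826 137.49557818] 60.62526669484514 154
lid 197 [532.8496833  136.35288085] 61.63650298708013 154
```

Emit:
shift_gripper(
  deltas=[60,-0.5,0,30,0,0,0,60,-0.5,0,55,0,0,0,60,-0.5,0,64,0,0,0,60,-0.5,0,64,0,0,0,60,-0.5,0,64,0,0,0],
  only="pos|force",
)

```text
tool_pos: [535.2, 138.6, 192.8]
wrist_force: [-0.0, -0.0, -0.3]
grasp_force: 0.0
```

Emit:
shift_gripper(
  deltas=[0,0,0,0,0,0,0,0,0,0,0,0,0,0,0,0,0,0,0,0,0,0,0,0,0,0,0,0,0,0,0,0,0,0,0],
  squeeze=40,
  only="pos|force|width",
)

```text
tool_pos: [534.2, 138.3, 191.3]
wrist_force: [-0.9, -0.3, 0.9]
width: 24.9
grasp_force: 40.0
```

Emit:
shift_gripper(
  deltas=[0,0,0,0,0,0,0,0,0,0,0,0,0,0,0,0,0,0,0,0,0],
  squeeze=40,
  only="pos|force|width",
)

```text
tool_pos: [534.2, 138.3, 191.3]
wrist_force: [-0.9, 0.8, 1.6]
width: 24.9
grasp_force: 40.0
```

Emit:
shift_gripper(
  deltas=[0,0,0,-5,0,0,0,0,0,0,-15,0,0,0,0,0,0,-35,0,0,0,0,0,0,-60,0,0,0,0,0,0,-80,0,0,0],
  only="pos|force|width",
)

```text
tool_pos: [534.8, 138.4, 273.9]
wrist_force: [0.3, -0.1, -1.3]
width: 24.8
grasp_force: 40.0
```

Emit:
shift_gripper(
  deltas=[0,0,0,0,0,0,0,0,0,0,0,0,0,0,0,0,0,0,0,0,0],
  only="pos|force|width",
)

```text
tool_pos: [533.7, 138.2, 269.9]
wrist_force: [-0.0, 0.7, -2.9]
width: 25.2
grasp_force: 40.0
```

Create lidw.py:
```python
from h import *
c=arm.read_camera('wrist');s=arm.observe();p=s['tool_pos'];R=s['tcp_rot']
im=c['img'];m=(im.max(2)<75).astype(np.uint8);m[225:]=0
cs=max(cv2.findContours(m,0,1)[0],key=cv2.contourArea).reshape(-1,2);print(cs.min(0),cs.max(0));cs=cs[cs[:,1]<190]
for h in (10,6):
  W=np.array([onz(c,q,p[2]+h)[:2] for q in cs])
  for k in range(6):
    A=np.c_[2*W,np.ones(len(W))];q=np.linalg.lstsq(A,(W**2).sum(1),rcond=None)[0];r=np.sqrt(q[2]+q[0]**2+q[1]**2);e=abs(np.hypot(*(W-q[:2]).T)-r);W=W[e<max(1,2*np.median(e))]
  print('lid',h,q[:2],r,len(W),"in tool",(R.T@np.r_[q[:2]-p[:2],0]).round(1))
```

```bash
python3 lidw.py; python3 -c "
from h import *
go((614.9,340.9,275),80.3)"
```

```text
[158 137] [394 224]
lid 10 [533.14739845 137.27212506] 60.871250552285794 208 in tool [-1.  -0.4  0. ]
lid 6 [532.86107156 135.69957349] 62.25052938623893 208 in tool [-2.6 -0.4  0. ]
shift [213.5  45.9  -5.3] rot [-0.11  0.04  0.  ] t 30.62 tcp [533.7 138.2 270. ] q6 19.0
```

Emit:
shift_gripper(
  deltas=[0,20,5,0,0,0,0,0,55,12,0,0,0,0,0,95,20,0,0,0,0,0,135,29,0,0,0,0,0,170,37,0,0,0,0],
  only="pos|force",
)

```text
tool_pos: [599.6, 302.3, 270.3]
wrist_force: [0.4, 0.0, -1.8]
grasp_force: 40.0
```

Emit:
shift_gripper(
  deltas=[0,25,6,0,0,0,0,0,40,8,0,0,0,0,0,45,9,0,0,0,0,0,45,9,0,0,0,0,0,45,9,0,0,0,0],
  only="pos|force",
)

```text
tool_pos: [615.8, 342.0, 271.2]
wrist_force: [0.0, 0.8, -1.2]
grasp_force: 40.0
```

```bash
python3 lidw.py; python3 -c "
from h import *
go((615.6,342.4,205),80.3)"
```

```text
[160 137] [394 224]
lid 10 [615.34415724 341.37110351] 60.73481711878641 210 in tool [-0.6 -0.4 -0. ]
lid 6 [615.06689639 339.80444823] 62.11130618364542 210 in tool [-2.2 -0.4 -0. ]
shift [ 0.4 -0.4 66.5] rot [ 0.01 -0.   -0.04] t 31.93 tcp [615.9 341.9 271.5] q6 35.0
```

Emit:
shift_gripper(
  deltas=[0,0.3,-0.3,20,0,0,0,0,0.3,-0.3,40,0,0,0,0,0.3,-0.3,55,0,0,0,0,0.3,-0.3,66,0,0,0,0,0.3,-0.3,66,0,0,0],
  only="pos|force",
)

```text
tool_pos: [614.9, 342.5, 203.5]
wrist_force: [0.4, 0.5, -1.9]
grasp_force: 40.0
```

Emit:
shift_gripper(
  deltas=[0,0,0,5,0,0,0,0,0,0,10,0,0,0,0,0,0,15,0,0,0,0,0,0,20,0,0,0,0,0,0,20,0,0,0],
  only="pos|force",
)

```text
tool_pos: [615.3, 342.6, 184.4]
wrist_force: [-0.5, -0.5, -2.9]
grasp_force: 40.0
```

```bash
python3 -c "
from h import *
go((615.6,342.4,172),80.3)"
```

```text
shift [-0.2  0.4 12.4] rot [-0.06  0.04 -0.  ] t 33.17 tcp [615.3 342.6 184.4] q6 35.0
```

Emit:
shift_gripper(
  deltas=[0,0,0,3,0,0,0,0,0,0,6,0,0,0,0,0,0,9,0,0,0,0,0,0,11,0,0,0,0,0,0,11,0,0,0],
  only="pos|force",
)

```text
tool_pos: [615.5, 342.7, 173.9]
wrist_force: [0.8, 1.4, -1.6]
grasp_force: 40.0
```

Emit:
shift_gripper(
  deltas=[0,0,0,1,0,0,0,0,0,0,2,0,0,0,0,0,0,2,0,0,0],
  only="pos|force",
)

```text
tool_pos: [615.6, 342.8, 172.1]
wrist_force: [-0.2, 0.0, -1.6]
grasp_force: 40.0
```

Emit:
shift_gripper(
  deltas=[0,0,0,1,0,0,0,0,0,0,1.5,0,0,0,0,0,0,1.5,0,0,0],
  only="pos|force",
)

```text
tool_pos: [615.7, 342.8, 170.7]
wrist_force: [-0.2, 1.2, -1.5]
grasp_force: 40.0
```

Emit:
shift_gripper(
  deltas=[0,0,0,1,0,0,0,0,0,0,1.5,0,0,0,0,0,0,1.5,0,0,0],
  only="pos|force",
)

```text
tool_pos: [615.8, 342.8, 169.4]
wrist_force: [0.9, -0.5, -1.5]
grasp_force: 40.0
```

Emit:
shift_gripper(
  deltas=[0,0,0,1,0,0,0,0,0,0,1.5,0,0,0,0,0,0,1.5,0,0,0],
  only="pos|force",
)

```text
tool_pos: [616.1, 343.1, 169.1]
wrist_force: [-0.3, -0.9, 4.1]
grasp_force: 40.0
```

Emit:
shift_gripper(
  deltas=[0,0,0,1,0,0,0,0,0,0,1.5,0,0,0,0,0,0,1.5,0,0,0],
  only="pos|force",
)

```text
tool_pos: [616.3, 343.4, 169.0]
wrist_force: [-2.8, -1.5, 10.9]
grasp_force: 40.0
```

Seated: it bottoms out at a TCP height of 169.0, which puts the hopper's origin at about 68 mm. Unload, release and rise.

Emit:
shift_gripper(
  deltas=[0,0,0,-1.5,0,0,0,0,0,0,-2.5,0,0,0,40,0,0,-2.5,0,0,0,40,0,0,-2.5,0,0,0,60,0,0,-2.5,0,0,0],
  only="pos|force|width",
)

```text
tool_pos: [615.3, 342.7, 168.2]
wrist_force: [0.6, -0.6, 0.1]
width: 46.1
grasp_force: 0.0
```

Emit:
shift_gripper(
  deltas=[60,0,0,-2.5,0,0,0,60,0,0,-15,0,0,0,60,0,0,-40,0,0,0,60,0,0,-80,0,0,0,60,0,0,-100,0,0,0],
  only="pos|force|width",
)

```text
tool_pos: [616.6, 343.3, 272.9]
wrist_force: [-0.2, 0.4, 0.1]
width: 59.9
grasp_force: 0.0
```

Emit:
shift_gripper(
  deltas=[60,0,0,0,0,0,0,60,0,0,0,0,0,0,60,0,0,0,0,0,0],
  only="pos|force|width",
)

```text
tool_pos: [614.8, 342.4, 266.3]
wrist_force: [-0.1, -0.7, 0.7]
width: 60.2
grasp_force: 0.0
```

Run:
```python
from h import *
c=arm.read_camera('wrist');im=c['img'];m=(im.max(2)<75).astype(np.uint8);m[:, :150]=0;m[:,410:]=0;m[230:]=0
cs=max(cv2.findContours(m,0,1)[0],key=cv2.contourArea).reshape(-1,2);print(cs.min(0),cs.max(0));cs=cs[cs[:,1]<180]
for z in(179,174):
  W=np.array([onz(c,q,z)[:2] for q in cs])
  for k in range(6):
    A=np.c_[2*W,np.ones(len(W))];q=np.linalg.lstsq(A,(W**2).sum(1),rcond=None)[0];r=np.sqrt(q[2]+q[0]**2+q[1]**2);e=abs(np.hypot(*(W-q[:2]).T)-r);W=W[e<max(1,2*np.median(e))]
  print(z,q[:2],r,len(W),e.max())
S=arm.read_camera("scene");T=arm.read_camera("top")
h=cv2.cvtColor(S["img"],cv2.COLOR_BGR2HSV);m=((h[...,1]>55)&(h[...,2]>130)&(h[...,0]>8)&(h[...,0]<25)).astype(np.uint8);m[:, :280]=0;m[:,325:]=0;m[:150]=0;m[225:]=0
n,l,st,ce=cv2.connectedComponentsWithStats(m)
for i in range(1,n):
    if st[i][4]>20: print("dowel?",st[i],onz(S,ce[i],12).round())
print("spoon/canister diff",)
o=cv2.imread("pics/scene0.png");
for b in((230,258,258,310),):
    x0,y0,x1,y1=b;print(cv2.absdiff(o,S["img"])[y0:y1,x0:x1].mean())
```

```text
[198 129] [360 229]
179 [615.42030977 342.15083897] 60.57164977167399 170 0.5548734921100333
174 [615.20649999 340.89122692] 61.67754030258648 170 0.5650041281881073
spoon/canister diff
76.27861721611721
```

Run:
```python
from h import *
for n in("top","scene"):
    T=arm.read_camera(n)
    print(n,[proj(T,X).round().tolist() for X in((491,-104,12),(513,22,12),(500,-50,12))])
    h=cv2.cvtColor(T["img"],cv2.COLOR_BGR2HSV);m=((h[...,1]>55)&(h[...,2]>100)&(h[...,0]>6)&(h[...,0]<28)).astype(np.uint8)
    k,l,st,ce=cv2.connectedComponentsWithStats(m)
    for i in range(1,k):
        if 40<st[i][4]<900: print(st[i],onz(T,ce[i],12).round())
print(arm.observe()["time"])
```

```text
top [[334.0, 294.0], [285.0, 266.0], [312.0, 282.0]]
[  0   0  24  28 364] [1201. 1580.   12.]
[110   0  48  10  91] [1434. 1107.   12.]
[399 156  14   7  61] [ 973. -163.   12.]
[134 201  33  26 658] [519. 399.  12.]
[284 264  63  39 413] [499. -56.  12.]
scene [[297.0, 189.0], [297.0, 223.0], [297.0, 203.0]]
[375  76  16  42  92] [  96. -457.   12.]
[541 116  19  25 275] [-469. -212.   12.]
[418 123  24  22  54] [ -29. -262.   12.]
[321 305  30  29 640] [463. 335.  12.]
37.55
```

```bash
python3 -c "
from workcell import arm
print(arm.sign_off())"
```

```text
the job is handed in; nothing more can be done
None
```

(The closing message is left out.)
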